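Take the slide basket off the drain hook and set it in the rinse bath

ROBOT

A 6-joint arm with a two-finger parallel gripper is mounted at the origin on the work surface. World frame = base frame: x ahead of the robot, y to its left, z up, the work surface at z = 0. Lengths are in m, angles in degrees, forces in N, time in s.
With the tool pointing down it reaches from about 0.3 to 0.75 m from the base axis. Payload 8.5 kg.
Tool frame: the origin (TCP) lies between the finger pads; the fingertips stand 25 mm ahead of it and the grasp point (between the pads) lies 6 mm ahead of it; x points along the fingers, y is the direction in which the jaws open and shut, and the axes are right-handed (so a half turn about x gives the same grasp; the last joint's range is limited). The gripper opens to 85 mm and grips with 20 to 120 N. Pads are 22 mm wide; open, the fingers measure 114 mm over their backs; the gripper's body (76 mm by 85 mm) begins 54 mm behind the grasp point. The pads swing forward as they close: fully open they stand 13 mm farther back than shut.
Start: joints at [60.373, 21.807, 74.336, -0, 83.858, -12.336], TCP at [0.163, 0.525, 0.256] pointing down, gripper open.
Joint ranges: [-178.18, 178.18], [-50.72, 133.34], [12.68, 142.11], [-81.47, 261.47], [9.98, 163.14], [-165.26, 165.26]. Speed limits (degrees/s): [136.94, 136.94, 180, 180, 180, 180].

INTERFACE

Orientations are given as a 3x3 rotation matrix whose columns are the frame's x, y, z axes.
In Python, from rig import sensors, get_image, workorder gives the robot as it stands.
- The arm moves only by the tool arm_command, never from a script. Its argument "plan" is a list that holds one entry, the list of rows, each a list of 6 numbers: the shift along the tool's x, y, z in units of 25 mm (1.0 is 25 mm), then the turn, a rotation vector about the tool's x, y, z in units of 6 degrees (1.0 is 6 degrees). In form: [[[dx, dy, dz, ax, ay, az], ...]]. A call has 1 to 10 rows; each row is the pose to reach, as a shift and turn from the pose commanded when the call began, along the tool's axes at that moment; what a row does not reach only later rows make up. A row lasts 1/10 s, in which the tool goes at most 50 mm and 8.59 degrees, less where a joint would pass 70% of its speed; a pose out of reach is approached as far as the arm can. A call with a gripper value outside its range is refused whole. "jaw" is the closure, from 0 (fully open) to 1 (shut), set as the call begins (left out, the last holds). The fingers move at their own pace and stop on an object; "newtons" is the grip in N (left out, the last holds). Time passes only in rows, so rows that repeat a pose let the fingers close. It gives the time, the measured TCP pose, the force and the opening at its end, in the units of the state.
- sensors.observe(): the state, without advancing time (a new reading comes with each control period).
- get_image(name): name is "scene" or "top"; returns a dict with "img" (384x512x3 uint8, red, green, blue), "fx", "fy", "cx", "cy" (pixels), "dist" ([k1, k2, p1, p2, k3] as OpenCV has them; the pictures are not rectified), "T" (4x4, takes a point from camera to world coordinates). Camera axes: x right, y up, looking along -z (the intrinsics and any distortion apply to the point x, -y, -z); pixel columns grow to the right and rows downward; lengths in m; the calibration is good to about 2 mm. A picture is of the moment at which its call begins. There is no depth.
- workorder.close_job(): hands the job in, once; it reports no verdict.
The state is a dict: "time_s": time; "q": joint angles; "qvel": joint speeds; "joint_efforts": joint torques, N m; "position": TCP position; "tool_rot": TCP orientation; "ft_force": force on the tool from outside, world axes, zero at the start; "wrist_torque": the same for the moment, N m; "grip_width": finger opening in m.
Only numpy, scipy, OpenCV 4.12 (cv2) and the standard library are available. Lean on these libraries where they do the work, as an engineer would, in place of code of your own. Each camera call takes 0.05 s, during which the arm holds its last target. There are 200 camera calls.

TASK

Take the wire slide basket off the deep upturned hook of the drain stand: raise it until it is past the hook's tip but not so far that it strains against the hook's foot, draw it clear, and never force it against the stand. Then lower it gently and upright into the well of the rinse bath until it stands on the well's floor, and let go. Leave the bottle, the beaker and the tube rack where they are.

Things in the scene. Friction and masses are not known exactly. Their poses are not given: they have to be found in the camera images.
- stand: Fixed steel drain stand; origin on the bench below the arm's root. Base plate 10 mm thick, x from -130 to +40 mm, 120 mm wide. A 16 mm round post (centre x = +4 mm) carries a level flat arm, 12 mm wide, 8 mm thick, top 171 mm above the bench, running along the stand's own -x to x = -100 mm. Only the hook's tip is higher than the arm. To be pushed with less than 20 N.
- hook_end (a point): Middle of the arm's top face at its free end, axes as the stand's (basket leaves along -x). Here, at x = 0 to -8 mm, 12 mm wide, sits a rigid C-shaped retainer: the upturned tip above the arm and a foot, 6 mm thick, running back below the arm to x = +45 mm. Foot underside to tip: 68 mm. Clamped anew each time: tip 22 to 54 mm above this point (foot underside 46 to 14 mm below). Not measured: feel for it.
- basket: Loose steel wire basket with glass slides, 0.17 to 0.35 kg, low-slung: it can swing in the grip if carried fast, 56 mm (x) by 80 mm (y) by 40 mm high; origin at the centre of its underside, z up. Same either way round. It hangs with its underside 50 mm above the bench, by the closed eye that stands above its middle, and its x axis within 0.04 rad of the stand's.
- eye (a point): Underside of the square upper bar (8 mm) of the basket's eye, 121 mm above the basket's underside. The eye lies in the basket's yz plane, opening 34 mm wide, 71 mm high down to a round lower bar 6 mm thick. At the start this bar lies on the arm, 18 to 30 mm inside hook_end. The eye is 3 mm higher than the retainer: it passes only if raised past the tip and not over 3 mm more, where the lower bar meets the foot.
- basket_grip (a point): Centre of the basket's black plastic grip block, 24 mm (basket's x) by 34 mm (y) by 36 mm high, straight above the basket's middle, 203 mm above its underside, on a round stem 10 mm thick; axes as the basket's. A hard squeeze while it hangs can press the basket down on the hook: grip lightly until it is lifted.
- bath: Fixed rinse bath, white housing on a blue base, 130 mm (x) by 170 mm (y), top 70 mm above the bench; origin on the bench under its centre. In its middle one rectangular well with upright walls, 64 mm (x) by 88 mm (y), 45 mm deep: the basket fits with 4 mm on each side, long side along the bath's long side, either way round. To be pushed with less than 20 N.
- well_floor (a point): Centre of the well's floor, 25 mm above the bench; axes as the bath's. The basket's underside rests here when fully home.
- amber_bottle: Bystander: brown glass bottle, 60 mm diameter, about 130 mm high; origin at its underside.
- beaker: Bystander: clear glass beaker, 70 mm diameter, 90 mm high; origin at its underside.
- tube_rack: Bystander: white tube rack, 60 by 140 mm, 76 mm high with its tubes; origin at its underside.

How it is judged (in metres and radians):
On the way:
1. the basket is off the hook, held clear in front of its tip (x of basket_grip in the frame of hook_end below -0.02 m and contact force between basket and stand below 0.1 N and contact force between the fingers and basket above 1 N and height (world z) of basket above 0.03 m), for 0.2 s.
At the end, for the whole second after the job is handed in: The basket stands upright (within 0.08 rad) and at rest on the floor of the bath's well (underside within 3 mm of the floor, within 7 mm of its centre, long side along the well within 0.2 rad), released (horizontal distance between basket and well_floor below 0.007 m and z of basket in the frame of well_floor between -0.003 and 0.003 m and angle between basket's own z axis and vertical below 0.08 rad and angle between the y axis of basket and the y axis of bath, either way round below 0.2 rad and linear speed of basket below 0.02 m/s and contact force between the fingers and basket below 0.1 N); the robot touches nothing.
It fails at once if the stand and its hook are pushed, pulled or struck with more than 20 N (contact force between anything else and stand above 20 N).
It fails at once if the bath is pushed or struck with more than 20 N (contact force between anything else and bath above 20 N).
It fails at once if the bottle is moved by more than 20 mm (distance of amber_bottle from where it was at the start of the episode above 0.02 m).
It fails at once if the beaker is moved by more than 20 mm (distance of beaker from where it was at the start of the episode above 0.02 m).
It fails at once if the tube rack is moved by more than 20 mm (distance of tube_rack from where it was at the start of the episode above 0.02 m).
It also fails if it takes over 61 s, if anything falls off the work surface, if the arm or the gripper's body presses on something with over 40 N, if the wrist force passes 120 N, or if a joint passes its speed limit or range.

## Working session

There is one attempt and no reset: what is moved stays moved. The work goes in short steps, Python scripts to look and compute and a tool call to move; the robot and the scene stay as the last step left them, time stands still between calls to the robot, and variables do not carry over. Pictures are saved under pics/ and viewed, about 8 in all and at most 12, crops included, and the job is handed in when it is done.

Besides the shell and the picture viewer there is one more tool, called by a JSON object that holds its "fn" and its "kwargs", one argument or row to a line. arm_command: Moves the arm, as the interface text tells. Its arguments: {"type":"object","properties":{"plan":{"type":"array","items":{"type":"array","items":{"type":"array","items":{"type":"number"}}}},"jaw":{"type":"number"},"newtons":{"type":"number"}},"required":["plan"]}

```bash
ls; mkdir -p pics
cat > h.py <<'E'
import numpy as np, cv2
from rig import sensors, get_image, workorder
def ray(d,u,v):
    K=np.array([[d['fx'],0,d['cx']],[0,d['fy'],d['cy']],[0,0,1.]])
    p=cv2.undistortPoints(np.array([[[u,v]]],float),K,np.array(d['dist'],float))[0,0]
    T=np.array(d['T']); r=T[:3,:3]@np.array([p[0],-p[1],-1]); return T[:3,3],r/np.linalg.norm(r)
def onz(d,u,v,z):
    o,r=ray(d,u,v); return o+r*(z-o[2])/r[2]
def proj(d,P):
    K=np.array([[d['fx'],0,d['cx']],[0,d['fy'],d['cy']],[0,0,1.]])
    T=np.array(d['T']); c=(np.asarray(P,float).reshape(-1,3)-T[:3,3])@T[:3,:3]; c=c*[1,-1,-1]
    return cv2.projectPoints(c,np.zeros(3),np.zeros(3),K,np.array(d['dist'],float))[0][:,0]
def snap(n,name,up=1.5,crop=None):
    d=get_image(n); im=d['img'][:,:,::-1].copy(); np.save(f'pics/{name}.npy',d,allow_pickle=True)
    if crop: im=im[crop[1]:crop[3],crop[0]:crop[2]]
    cv2.imwrite(f'pics/{name}.png',cv2.resize(im,None,fx=up,fy=up,interpolation=cv2.INTER_CUBIC)); return d
E
python3 - <<'E'
from h import *
for n in('scene','top'):
    d=snap(n,n+'0'); print(n,d['fx'],d['cx'],d['dist'],np.round(d['T'],3).tolist())
print(sensors.observe())
E
```

```text
pics
scene 435.6323068020844 266.61343581827913 [-0.07275976  0.          0.          0.          0.        ] [[0.094, -0.796, 0.598, 1.489], [0.996, 0.07, -0.062, -0.059], [0.008, 0.601, 0.799, 1.335], [0.0, 0.0, 0.0, 1.0]]
top 454.20643020594474 249.78753103054765 [-0.00031005  0.          0.          0.          0.        ] [[-0.018, 0.99, -0.14, 0.433], [-1.0, -0.014, 0.027, 0.036], [0.025, 0.14, 0.99, 1.439], [0.0, 0.0, 0.0, 1.0]]
{'time_s': 0.1, 'q': array([ 6.03727265e+01,  2.18371771e+01,  7.43776743e+01,  2.70129192e-04,
        8.38563053e+01, -1.23356134e+01]), 'qvel': array([-0.12642771, -0.17250735, -0.12485098, -0.02000909, -0.01036828,
        0.04784475]), 'joint_efforts': array([ 3.44586610e-03, -4.49220085e+01, -2.31651467e+01, -2.55302457e-04,
        3.68978275e-03,  3.15275213e-05]), 'position': array([0.16337173, 0.52495308, 0.25578916]), 'tool_rot': array([[-6.18023187e-04,  2.97236007e-01,  9.54803841e-01],
       [-1.07723060e-03,  9.54803271e-01, -2.97236527e-01],
       [-9.99999229e-01, -1.21224298e-03, -2.69898838e-04]]), 'ft_force': array([ 0.03795848, -0.02769765, -0.72118982]), 'wrist_torque': array([-0.00949534,  0.01064648, -0.02177086]), 'grip_width': 0.08512747308284031}
```

View pics/scene0.png

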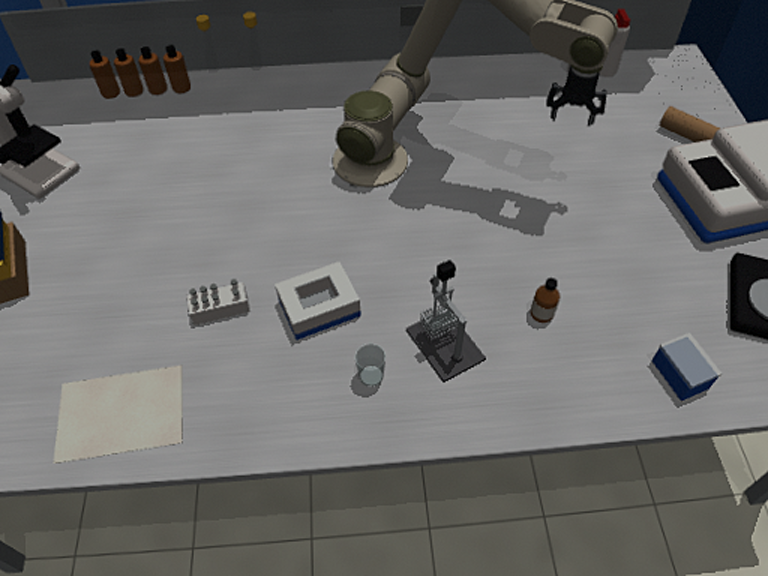

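View pics/top0.png

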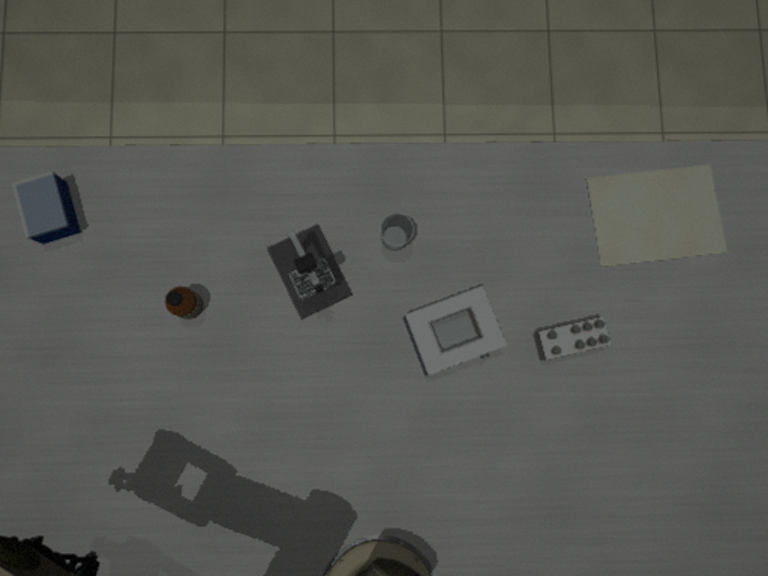

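Scene: stand around px (445,330), bath (318,300), bottle (545,300), beaker (370,365) and rack (217,300), all at 1.5×. Top: stand (310,270), bath (455,330). Now I'll measure them with masks, with enlarged crops to check.

Run:
```python
from h import *
t=np.load('pics/top0.npy',allow_pickle=True).item(); s=np.load('pics/scene0.npy',allow_pickle=True).item()
def cont(d,mask,box):
    m=np.zeros(mask.shape,np.uint8); x0,y0,x1,y1=box; m[y0:y1,x0:x1]=mask[y0:y1,x0:x1]
    c=max(cv2.findContours(m,cv2.RETR_EXTERNAL,cv2.CHAIN_APPROX_NONE)[0],key=cv2.contourArea)[:,0]; return c
def rect(d,c,z):
    P=np.array([onz(d,u,v,z)[:2] for u,v in c],np.float32)*1000
    return cv2.minAreaRect(P), cv2.boxPoints(cv2.minAreaRect(P)).round(1).tolist()
gt=t['img'].max(2); gs=s['img'].max(2)
print('bench',gt[260,150],'bath',gt[205,290],'plate',gt[195,195],'block',gt[175,203])
c=cont(t,(gt>150)&(gt<256),(260,180,345,260)); print('bath150',rect(t,c,.07))
w=t['img'][190:250,265:342].max(2); print(np.percentile(w,[5,25,50,75,95]))
c=cont(t,gt<75,(170,140,240,220)); print('plate',rect(t,c,.010))
for th in (25,35,45):
  for d,g,b in((t,gt,(190,160,215,190)),(s,gs,(285,165,310,195))):
    m=(g<th)[b[1]:b[3],b[0]:b[2]]; y,x=np.nonzero(m); print(th,len(x),x.min()+b[0],x.max()+b[0],y.min()+b[1],y.max()+b[1])
def crop(d,b,n,k): 
    im=d['img'][b[1]:b[3],b[0]:b[2],::-1]; im=np.clip(im.astype(float)*1.7,0,255).astype(np.uint8); return cv2.resize(im,None,fx=k,fy=k,interpolation=cv2.INTER_NEAREST)
a=crop(t,(170,140,345,260),0,4); b=crop(s,(260,165,335,260),0,4)
o=np.zeros((480,800,3),np.uint8)
o[:300,:437]=cv2.resize(a,(437,300),interpolation=cv2.INTER_NEAREST); o[:380,440:740]=b[:380,:300]
cv2.imwrite('pics/crop1.png',o)
```

```text
bench 96 bath 111 plate 48 block 27Traceback (most recent call last):
  File "<stdin>", line 11, in <module>
  File "<stdin>", line 5, in cont
ValueError: max() iterable argument is empty
```

```bash
cat > m.py <<'E'
from h import *
t=np.load('pics/top0.npy',allow_pickle=True).item(); s=np.load('pics/scene0.npy',allow_pickle=True).item()
def cont(mask,box):
    m=np.zeros(mask.shape,np.uint8); x0,y0,x1,y1=box; m[y0:y1,x0:x1]=mask[y0:y1,x0:x1]
    return sorted(cv2.findContours(m,cv2.RETR_CCOMP,cv2.CHAIN_APPROX_NONE)[0],key=cv2.contourArea)[::-1]
def rect(d,c,z):
    P=np.array([onz(d,u,v,z)[:2] for u,v in c[:,0]],np.float32)*1000
    r=cv2.minAreaRect(P); return np.round(r[0],1),np.round(r[1],1),round(r[2],1), cv2.boxPoints(r).round(1).tolist()
gt=t['img'].max(2); gs=s['img'].max(2)
E
python3 - <<'E'
from m import *
print(gt[205,265:342]); 
for th in(125,135):
  for c in cont(gt>th,(260,180,345,260))[:2]: print('bath',th,rect(t,c,.07))
for th in(65,75): print('plate',rect(t,cont(gt<th,(170,140,240,220))[0],.010))
for th in (25,35,45):
  for d,g,b in((t,gt,(190,160,215,190)),(s,gs,(285,165,310,195))):
    m=(g<th)[b[1]:b[3],b[0]:b[2]]; y,x=np.nonzero(m); print(th,len(x),x.min()+b[0],x.max()+b[0],y.min()+b[1],y.max()+b[1])if len(x) else 0
def crop(d,b,k): 
    im=d['img'][b[1]:b[3],b[0]:b[2],::-1]; im=np.clip(im.astype(float)*1.8,0,255).astype(np.uint8); return cv2.resize(im,None,fx=k,fy=k,interpolation=cv2.INTER_NEAREST)
a=crop(t,(175,145,240,215),6); b=crop(s,(266,170,330,260),6)
o=np.zeros((540,780,3),np.uint8); o[:420,:390]=a; o[:540,394:394+384]=b
cv2.imwrite('pics/crop1.png',o)
E
```

```text
[ 95  97  95  95  97  94  95  96  97  96  95  97  79  74  65  77  84  97
 104 110 110 111 112 113 111 111 112 111 110 112 112 111 111 113 111 112
 111 114 110 112 112 112 113 105 104  97  85  70  73  95 108 112 112 111
 111 112 111 111 108 110 110 109 109 101  97  98  98  99  98  99  99  98
  98  99  98  99  97]
plate (array([670.8, 126.7]), array([170.2, 138.4]), 25.4, [[564.2999877929688, 152.6999969482422], [623.5999755859375, 27.700000762939453], [777.4000244140625, 100.5999984741211], [718.0999755859375, 225.6999969482422]])
plate (array([671.1, 127. ]), array([173.6, 141.6]), 25.4, [[562.2999877929688, 153.6999969482422], [623.0, 25.799999237060547], [779.9000244140625, 100.19999694824219], [719.2000122070312, 228.1999969482422]])
25 38 197 210 170 181
25 116 287 303 174 187
35 194 196 214 160 186
35 126 287 303 174 194
45 367 190 214 160 189
45 168 287 303 174 194
```

View pics/crop1.png

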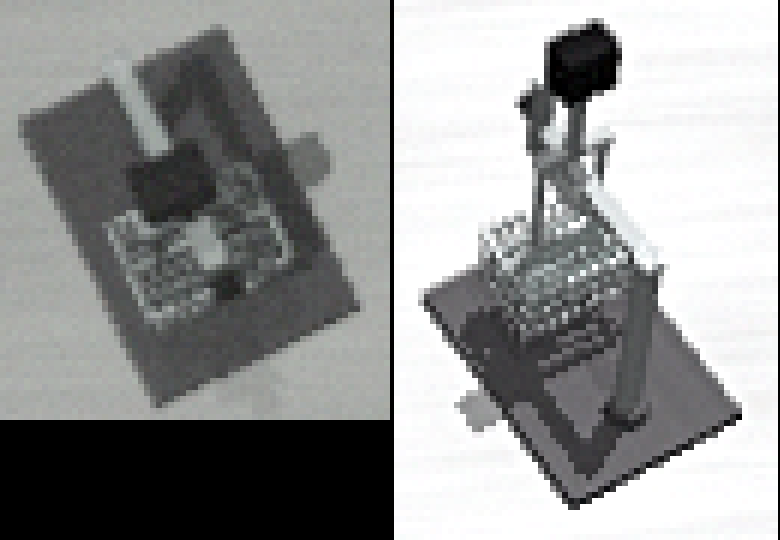

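Crop: the post is upper-left and the arm runs down-right to the hook tip at top-view px ≈(213.7,192.5). The black block is at top px ≈(203.6,175), scene px ≈(363-266.. i.e. 297,180). Next, stand axis, block triangulation and bath.

Run:
```python
from m import *
# plate corners by eye
C=np.array([[25,117],[225,28],[358,305],[157,403]])/6-.5/6*0+[175-.5,145-.5]
P=np.array([onz(t,u,v,.01)[:2] for u,v in C])*1000; print('plate corners',P.round(1).tolist())
A,B,Cc,D=P
for a,b in((A,B),(B,Cc),(Cc,D),(D,A)): v=b-a; print(np.hypot(*v).round(1),np.degrees(np.arctan2(v[1],v[0])).round(1))
# block
def cen(g,b,th):
    m=(g<th).astype(np.uint8); z=np.zeros_like(m); z[b[1]:b[3],b[0]:b[2]]=m[b[1]:b[3],b[0]:b[2]]
    z=cv2.morphologyEx(z,cv2.MORPH_OPEN,np.ones((4,4),np.uint8))
    n,l,st,ce=cv2.connectedComponentsWithStats(z); i=1+np.argmax(st[1:,4]); return ce[i],st[i]
for th in(33,38):
    (ut,st1),(us,ss1)=cen(gt,(192,164,215,186),th),cen(gs,(285,165,308,192),th); print(ut,st1,us,ss1)
    o1,r1=ray(t,*ut);o2,r2=ray(s,*us)
    x=np.linalg.lstsq(np.c_[r1,-r2],o2-o1,rcond=None)[0]; p,q=o1+r1*x[0],o2+r2*x[1]
    print('tri',(p*1000).round(1),(q*1000).round(1),'top@253',(onz(t,*ut,.253)*1e3).round(1),'scene@253',(onz(s,*us,.253)*1e3).round(1))
# bath
for nm,d,box in(('t',t,(255,180,350,260)),('s',s,(175,165,250,235))):
    g=cv2.GaussianBlur(cv2.cvtColor(d['img'],cv2.COLOR_RGB2GRAY),(3,3),0)
    print(nm,'bench',np.median(g[box[1]:box[1]+5,box[0]:box[0]+8]),'hist',np.percentile(g[box[1]:box[3],box[0]:box[2]],[10,30,50,70,90]))
    hi=np.median(g[200:210,285:300]) if nm=='t' else np.percentile(g[box[1]:box[3],box[0]:box[2]],95)
    th=(hi+np.median(g[box[1]:box[1]+5,box[0]:box[0]+8]))/2
    for c in cont(g>th,box)[:2]: print(nm,th,rect(d,c,.07))
k=lambda d,b,w,h:cv2.resize(np.clip((d['img'][b[1]:b[3],b[0]:b[2],::-1].astype(float)-(60 if d is t else 90))*(4 if d is t else 1.6),0,255).astype(np.uint8),(w,h),interpolation=cv2.INTER_NEAREST)
o=np.zeros((480,790,3),np.uint8); o[:425,:400]=k(t,(262,185,342,270),400,425); o[:475,405:785]=k(s,(178,170,254,265),380,475)
cv2.imwrite('pics/crop2.png',o)
```

```text
plate corners [[720.8, 222.2], [768.0, 115.8], [617.4, 46.5], [567.1, 152.6]]
116.5 -66.1
165.7 -155.3
117.4 115.4
168.7 24.4
[204.52380952 176.49206349] [198 171  14  12 126] [297.90990991 181.38738739] [293 176  11  12 111]
tri [639.1 123.1 243.4] [639.8 129.8 244. ] top@253 [637.4 122.4 253. ] scene@253 [646.8 128.3 253. ]
[204.49264706 176.25      ] [198 170  14  13 136] [297.94642857 181.33928571] [293 176  11  12 112]
tri [639.6 123.1 244.3] [640.3 129.8 244.9] top@253 [638.1 122.5 253. ] scene@253 [646.6 128.4 253. ]
t bench 95.0 hist [ 89.  94.  95.  96. 110.]
t 102.5 (array([ 532.2, -164.8]), array([126.6, 166.8]), 19.7, [[444.5, -107.5999984741211], [500.6000061035156, -264.70001220703125], [619.9000244140625, -222.10000610351562], [563.7000122070312, -65.0]])
t 102.5 (array([ 532.6, -163.1]), array([ 79.1, 103.5]), 19.8, [[477.8999938964844, -127.80000305175781], [512.9000244140625, -225.1999969482422], [587.4000244140625, -198.39999389648438], [552.2999877929688, -101.0]])
s bench 139.0 hist [ 66. 137. 139. 141. 166.]
s 153.0 (array([ 532.9, -161.9]), array([127.1, 167.2]), 19.6, [[445.0, -104.4000015258789], [501.0, -261.8999938964844], [620.7999877929688, -219.3000030517578], [564.7000122070312, -61.79999923706055]])
s 153.0 (array([ 534.4, -162.3]), array([ 84.8, 103.1]), 20.9, [[476.3999938964844, -129.3000030517578], [513.2000122070312, -225.60000610351562], [592.5, -195.3000030517578], [555.5999755859375, -99.0]])
```

View pics/crop2.png

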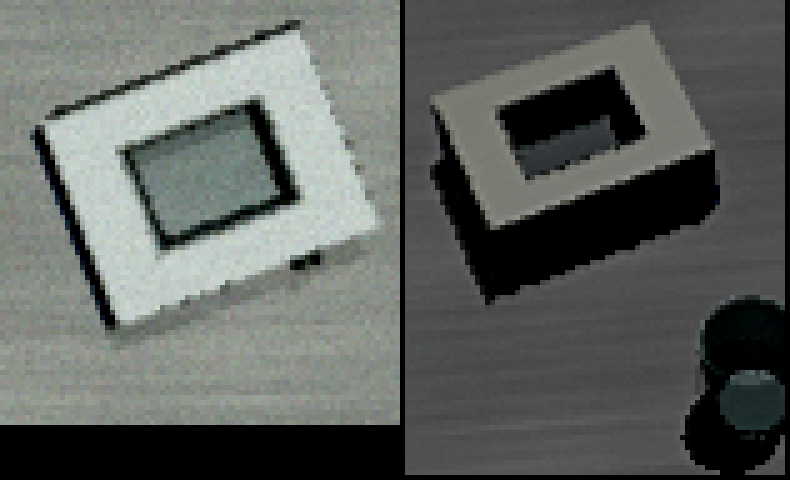

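Bath: centre ≈(0.5325,-0.163), x-yaw ≈19.7°. Both views agree to about 3 mm. The stand's yaw is ≈24.5° and the block is at ≈(0.640,0.126), with its centre at z=0.253. I'll move above the block with the jaws along the stand's x.

{"fn": "arm_command", "kwargs": {
  "plan": [
    [[-1.5, 0, 0, 0, 0, 0], [-3, 0, 1, 0.5, 0, 0], [-3.2, -0.8, 2.6, 1.5, 0, 0], [-3.2, -1.6, 4.2, 2.5, 0, 0], [-3.2, -2.4, 5.8, 3.5, 0, 0], [-3.2, -3.2, 7.4, 4.5, 0, 0], [-3.2, -3.9, 9.2, 5.5, 0, 0], [-3.2, -4.6, 11, 6.5, 0, 0], [-3.2, -5.3, 12.8, 7.5, 0, 0], [-3.2, -6, 14.5, 8.03, 0, 0]]
  ],
  "jaw": 0,
  "newtons": 20
}}

```text
time_s: 1.1
position: [0.4663, 0.2725, 0.336]
tool_rot: [[-0.001, 0.911, 0.411], [-0.0, 0.411, -0.911], [-1.0, -0.001, -0.0]]
ft_force: [0.4, 1.7, 0.2]
grip_width: 0.0854
```

{"fn": "arm_command", "kwargs": {
  "plan": [
    [[0, 0.6, 1.2, 0, 0, 0], [0, 1.2, 2.5, 0, 0, 0], [0, 1.8, 3.8, 0, 0, 0], [0, 2.4, 5.1, 0, 0, 0], [0, 3.0, 6.4, 0, 0, 0], [0, 3.6, 7.5, 0, 0, 0], [0, 3.93, 8.2, 0, 0, 0], [0, 3.93, 8.2, 0, 0, 0], [0, 3.93, 8.2, 0, 0, 0]]
  ]
}}

```text
time_s: 2.0
position: [0.6393, 0.1285, 0.3357]
tool_rot: [[-0.001, 0.91, 0.415], [0.0, 0.415, -0.91], [-1.0, -0.001, -0.001]]
ft_force: [-1.3, 0.0, -0.1]
grip_width: 0.0855
```

Run:
```python
from h import *
t=snap('top','top1'); s=snap('scene','scene1'); o=sensors.observe(); print(o['position'],o['q'],o['ft_force'])
k=lambda d,b,w,h:cv2.resize(np.clip((d['img'][b[1]:b[3],b[0]:b[2],::-1].astype(float))*1.8,0,255).astype(np.uint8),(w,h),interpolation=cv2.INTER_NEAREST)
o=np.zeros((480,790,3),np.uint8); o[:480,:390]=k(t,(175,140,240,220),390,480); o[:480,400:790]=k(s,(260,140,325,220),390,480)
cv2.imwrite('pics/crop3.png',o)
```

```text
[0.63885467 0.12922084 0.33652845] [ 1.04589798e+00  3.09421158e+01  4.61031061e+01  9.62881782e-03
  1.02958890e+02 -2.35325111e+01] [ 0.32473642 -0.73144746  0.18185335]
```

View pics/crop3.png

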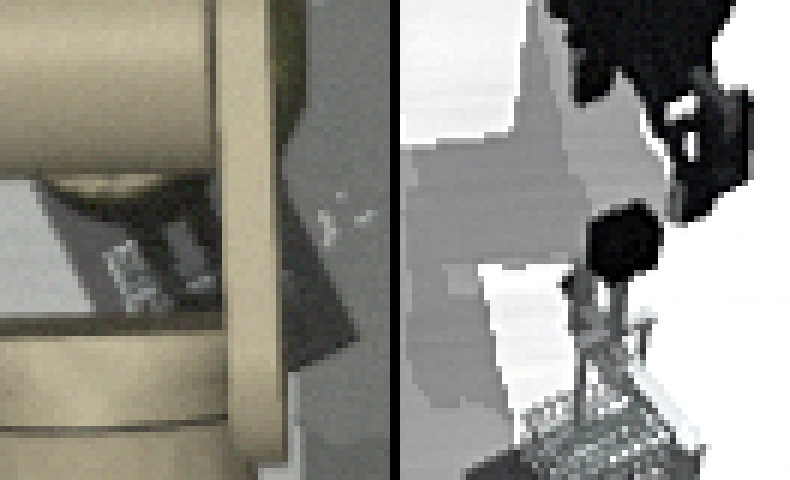

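Run:
```python
from m import *
p=np.array([.639,.129,.336]); y=np.array([.91,.415,0]); 
for z in(.323,.312): print(z,proj(s,[p*[1,1,0]+[0,0,z]+y*k*.05 for k in(-1,1)]).round(1).tolist())
print('bl', proj(s,[[.639,.129,.253],[.645,.127,.253]]))
# visible tips: lowest dark pixels of fingers
s1=np.load('pics/scene1.npy',allow_pickle=True).item()['img'].max(2)
m=(s1<45); 
for b in((285,145,300,160),(303,150,318,180)):
    yy,xx=np.nonzero(m[b[1]:b[3],b[0]:b[2]]); i=yy==yy.max(); print('tip',xx[i].mean()+b[0],yy.max()+b[1])
b=(290,170,312,192); yy,xx=np.nonzero(m[b[1]:b[3],b[0]:b[2]]); 
for r in range(170,192): print(r,''.join('#' if v else '.' for v in m[r,286:316]))
```

```text
0.323 [[290.6, 154.5], [308.2, 176.2]]
0.312 [[290.5, 156.8], [307.9, 178.5]]
bl [[297.79676552 179.45071779]
 [297.43100378 180.96731858]]
tip 290.0 157
tip 303.0 179
170 ....................##########
171 .....................########.
172 ...................#.######...
173 ...................#.#####....
174 ............###......#####....
175 .........#######...#.####.....
176 .......##########..####.......
177 .....############.............
178 .....#############............
179 .....#############............
180 .....#############............
181 .....############.............
182 .....############.............
183 .....############.............
184 .....###########..............
185 ...#.########.................
186 ..##....####..................
187 .###.....###..................
188 .###.#.....#..................
189 ..##.#....#...................
190 ...##.....#...................
191 ..........#...................
```

{"fn": "arm_command", "kwargs": {
  "plan": [
    [[0.4, 0.08, 0.12, 0, 0, 0], [0.8, 0.08, 0.12, 0, 0, 0], [1.2, 0.08, 0.12, 0, 0, 0], [1.6, 0.08, 0.12, 0, 0, 0], [2.0, 0.08, 0.12, 0, 0, 0], [2.4, 0.08, 0.12, 0, 0, 0], [2.8, 0.08, 0.12, 0, 0, 0], [3.08, 0.08, 0.12, 0, 0, 0], [3.08, 0.08, 0.12, 0, 0, 0], [3.08, 0.08, 0.12, 0, 0, 0]]
  ]
}}

```text
time_s: 3.1
position: [0.6427, 0.1265, 0.2595]
tool_rot: [[0.0, 0.91, 0.415], [-0.0, 0.415, -0.91], [-1.0, 0.0, 0.0]]
ft_force: [0.3, 0.0, 0.4]
grip_width: 0.0857
```

Run:
```python
from h import *
t=snap('top','top2'); s=snap('scene','scene2'); o=sensors.observe(); print(o['position'],o['ft_force'],o['grip_width'])
k=lambda d,b,w,h:cv2.resize(np.clip((d['img'][b[1]:b[3],b[0]:b[2],::-1].astype(float))*2.5,0,255).astype(np.uint8),(w,h),interpolation=cv2.INTER_NEAREST)
cv2.imwrite('pics/crop4.png',k(s,(270,145,330,215),480,560))
```

```text
[0.64272472 0.12655229 0.25990353] [ 0.61128602 -0.28297071  0.24334915] 0.08512526076879358
```

View pics/crop4.png

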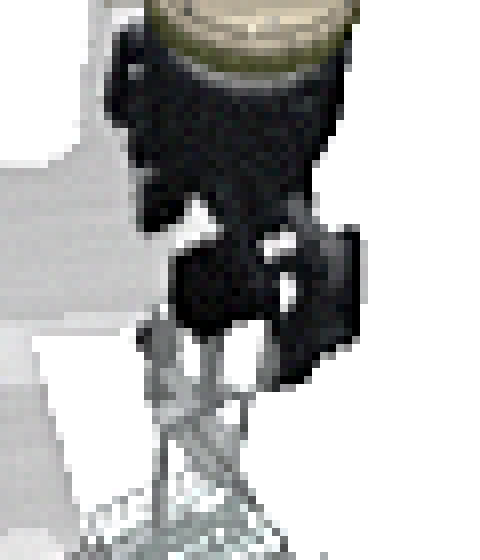

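The block (crop (215,285)) sits midway between the finger tips, at (150,230) and (290,375). I'll close lightly.

{"fn": "arm_command", "kwargs": {
  "plan": [
    [[0, 0, 0, 0, 0, 0], [0, 0, 0, 0, 0, 0], [0, 0, 0, 0, 0, 0], [0, 0, 0, 0, 0, 0], [0, 0, 0, 0, 0, 0], [0, 0, 0, 0, 0, 0], [0, 0, 0, 0, 0, 0], [0, 0, 0, 0, 0, 0]]
  ],
  "jaw": 1,
  "newtons": 20
}}

```text
time_s: 4.0
position: [0.6425, 0.1265, 0.2594]
tool_rot: [[-0.0, 0.91, 0.415], [-0.0, 0.415, -0.91], [-1.0, -0.0, 0.0]]
ft_force: [-0.6, 0.2, 2.1]
grip_width: 0.0236
```

{"fn": "arm_command", "kwargs": {
  "plan": [
    [[-0.08, 0, 0, 0, 0, 0], [-0.16, 0, 0, 0, 0, 0], [-0.24, 0, 0, 0, 0, 0], [-0.32, 0, 0, 0, 0, 0], [-0.4, 0, 0, 0, 0, 0], [-0.48, 0, 0, 0, 0, 0], [-0.56, 0, 0, 0, 0, 0], [-0.56, 0, 0, 0, 0, 0], [-0.56, 0, 0, 0, 0, 0], [-0.56, 0, 0, 0, 0, 0]]
  ]
}}

```text
time_s: 5.0
position: [0.6425, 0.1265, 0.2732]
tool_rot: [[-0.0, 0.91, 0.415], [0.0, 0.415, -0.91], [-1.0, -0.0, -0.0]]
ft_force: [-0.3, -0.6, -1.9]
grip_width: 0.0235
```

Run:
```python
from m import *
for us,ut in(((289.5,184.2),(213.2,192)),((289.5,187),(213.7,192.5))):
    o1,r1=ray(t,*ut);o2,r2=ray(s,*us)
    x=np.linalg.lstsq(np.c_[r1,-r2],o2-o1,rcond=None)[0]; print(((o1+r1*x[0])*1e3).round(1),((o2+r2*x[1])*1e3).round(1))
for h in(22,30,38,46,54):
    P=[.616,.1104,.171+h/1e3]; print(h,proj(s,P).round(1),proj(t,P).round(1))
g=gs
for r in range(178,205): print(r,' '.join('%3d'%v for v in gs[r,282:300]))
```

```text
[604.8 103.3 187.3] [605.4 109.9 187.7]
[605.3 102.7 172.7] [606.1 110.5 173.2]
22 [[290.1 185.7]] [[210.5 187.7]]
30 [[290.3 184.2]] [[210.3 187.3]]
38 [[290.4 182.7]] [[210.1 186.9]]
46 [[290.5 181.2]] [[209.9 186.5]]
54 [[290.6 179.7]] [[209.8 186. ]]
178 144 145 145 144 145 145 145 148 160  53   0  14  16  17  19  20  19  23
179 144 144 144 145 143 143 144 148 160  55   1   8  20  21  22  22  19  16
180 144 143 144 145 144 144 146 148 163  46   0   0  13  20  16  11   8   7
181 142 141 142 142 142 141 141 145 153  38   0   3   4  11   7   9   4   7
182 141 141 141 141 142 143 142 143 147  33   0  12   5   4   3   0   3  10
183 141 144 140 142 143 146 127 101 143  36   0   0   2   4   7   8   4   5
184 141 141 140 141 146 153 128  59  81  35   2   0   2   6   4   3   0   0
185 140 141 141 143 151 108  70  38  40  42  19   0   0   3   6   0   0  61
186 142 142 143 148 128  44  17  38  44  43  64  70  11   0   0   7  55 143
187 143 142 145 151  89   7  21  42  44  40  66 153  48   9  38  32 142 154
188 145 145 146 151 144  41  25  41  44  39  60 159 146  50  42  30 152 146
189 141 1
[... 506 characters left out ...]
  38  40  92  85
196 141 139 141 141 143 148 145  67  72  78  79  67  55  42  48 131 152 102
197 142 143 142 143 142 147 157  60  75  66  53  48  46  68  70  94 152  80
198 141 141 143 142 141 144 153  90  52  50  49  56  44  70  76  68 142  84
199 138 140 139 140 140 141 149  98  41  58  51  63  49  54  74  70  88 123
200 142 142 143 144 143 147 155 102  41 118  68  62  63  49  60  67 118 136
201 145 146 145 146 146 148 157  83  35 117 120  55  62  62  75  82 136 132
202 147 146 146 144 145 147 157  74  32 147 159  81  56  65  71  49  98 131
203 143 144 143 144 143 144 155  75  31 133 145  72  58  57  64  52  45 134
204 142 143 143 144 145 148 157  60  46 115  79 138  96  63  53  51  59  84
```

{"fn": "arm_command", "kwargs": {
  "plan": [
    [[-0.1, 0, 0, 0, 0, 0], [-0.2, 0, 0, 0, 0, 0], [-0.3, 0, 0, 0, 0, 0], [-0.38, 0, 0, 0, 0, 0], [-0.38, 0, 0, 0, 0, 0], [-0.38, 0, 0, 0, 0, 0]]
  ]
}}

```text
time_s: 5.6
position: [0.6425, 0.1265, 0.2828]
tool_rot: [[-0.0, 0.91, 0.415], [-0.0, 0.415, -0.91], [-1.0, -0.0, 0.0]]
ft_force: [-0.6, -0.1, -1.5]
grip_width: 0.0237
```

{"fn": "arm_command", "kwargs": {
  "plan": [
    [[-0.02, 0, 0, 0, 0, 0], [-0.04, 0, 0, 0, 0, 0], [-0.04, 0, 0, 0, 0, 0], [-0.04, 0, 0, 0, 0, 0]]
  ]
}}

```text
time_s: 6.0
position: [0.6426, 0.1265, 0.2838]
tool_rot: [[-0.0, 0.91, 0.415], [0.0, 0.415, -0.91], [-1.0, -0.0, -0.0]]
ft_force: [0.4, -0.1, -2.4]
grip_width: 0.0237
```

{"fn": "arm_command", "kwargs": {
  "plan": [
    [[-0.02, 0, 0, 0, 0, 0], [-0.04, 0, 0, 0, 0, 0], [-0.04, 0, 0, 0, 0, 0], [-0.04, 0, 0, 0, 0, 0]]
  ]
}}

```text
time_s: 6.4
position: [0.6426, 0.1265, 0.2848]
tool_rot: [[-0.0, 0.91, 0.415], [-0.0, 0.415, -0.91], [-1.0, -0.0, 0.0]]
ft_force: [0.3, -0.8, -1.7]
grip_width: 0.024
```

{"fn": "arm_command", "kwargs": {
  "plan": [
    [[-0.02, 0, 0, 0, 0, 0], [-0.05, 0, 0, 0, 0, 0], [-0.05, 0, 0, 0, 0, 0], [-0.05, 0, 0, 0, 0, 0]]
  ]
}}

```text
time_s: 6.8
position: [0.6426, 0.1266, 0.2861]
tool_rot: [[-0.0, 0.91, 0.415], [0.0, 0.415, -0.91], [-1.0, -0.0, -0.0]]
ft_force: [0.3, -0.8, -1.8]
grip_width: 0.0238
```

{"fn": "arm_command", "kwargs": {
  "plan": [
    [[-0.02, 0, 0, 0, 0, 0], [-0.05, 0, 0, 0, 0, 0], [-0.05, 0, 0, 0, 0, 0], [-0.05, 0, 0, 0, 0, 0]]
  ]
}}

```text
time_s: 7.2
position: [0.6426, 0.1265, 0.2874]
tool_rot: [[0.0, 0.91, 0.415], [-0.0, 0.415, -0.91], [-1.0, 0.0, 0.0]]
ft_force: [0.3, 0.3, -2.0]
grip_width: 0.0236
```

{"fn": "arm_command", "kwargs": {
  "plan": [
    [[-0.02, 0, 0, 0, 0, 0], [-0.05, 0, 0, 0, 0, 0], [-0.05, 0, 0, 0, 0, 0], [-0.05, 0, 0, 0, 0, 0]]
  ]
}}

```text
time_s: 7.6
position: [0.6425, 0.1266, 0.2886]
tool_rot: [[0.0, 0.91, 0.415], [-0.0, 0.415, -0.91], [-1.0, 0.0, 0.0]]
ft_force: [-0.3, -0.2, -1.5]
grip_width: 0.0237
```

{"fn": "arm_command", "kwargs": {
  "plan": [
    [[-0.02, 0, 0, 0, 0, 0], [-0.05, 0, 0, 0, 0, 0], [-0.05, 0, 0, 0, 0, 0], [-0.05, 0, 0, 0, 0, 0]]
  ]
}}

```text
time_s: 8.0
position: [0.6426, 0.1265, 0.2899]
tool_rot: [[0.0, 0.91, 0.415], [-0.0, 0.415, -0.91], [-1.0, 0.0, 0.0]]
ft_force: [-0.2, -1.2, -1.9]
grip_width: 0.0239
```

{"fn": "arm_command", "kwargs": {
  "plan": [
    [[-0.02, 0, 0, 0, 0, 0], [-0.05, 0, 0, 0, 0, 0], [-0.05, 0, 0, 0, 0, 0], [-0.05, 0, 0, 0, 0, 0]]
  ]
}}

```text
time_s: 8.4
position: [0.6426, 0.1266, 0.2911]
tool_rot: [[0.0, 0.91, 0.415], [0.0, 0.415, -0.91], [-1.0, 0.0, 0.0]]
ft_force: [-0.3, -1.0, -2.0]
grip_width: 0.0237
```

{"fn": "arm_command", "kwargs": {
  "plan": [
    [[-0.02, 0, 0, 0, 0, 0], [-0.05, 0, 0, 0, 0, 0], [-0.05, 0, 0, 0, 0, 0], [-0.05, 0, 0, 0, 0, 0]]
  ]
}}

```text
time_s: 8.8
position: [0.6426, 0.1265, 0.2924]
tool_rot: [[0.0, 0.91, 0.415], [-0.0, 0.415, -0.91], [-1.0, 0.0, 0.0]]
ft_force: [-0.5, 0.7, -0.9]
grip_width: 0.0237
```

{"fn": "arm_command", "kwargs": {
  "plan": [
    [[-0.02, 0, 0, 0, 0, 0], [-0.05, 0, 0, 0, 0, 0], [-0.05, 0, 0, 0, 0, 0], [-0.05, 0, 0, 0, 0, 0]]
  ]
}}

```text
time_s: 9.2
position: [0.6426, 0.1265, 0.2936]
tool_rot: [[0.0, 0.91, 0.415], [-0.0, 0.415, -0.91], [-1.0, 0.0, 0.0]]
ft_force: [0.1, -0.5, -1.8]
grip_width: 0.0239
```

{"fn": "arm_command", "kwargs": {
  "plan": [
    [[-0.02, 0, 0, 0, 0, 0], [-0.05, 0, 0, 0, 0, 0], [-0.05, 0, 0, 0, 0, 0], [-0.05, 0, 0, 0, 0, 0]]
  ]
}}

```text
time_s: 9.6
position: [0.6425, 0.1266, 0.2948]
tool_rot: [[-0.0, 0.91, 0.415], [-0.0, 0.415, -0.91], [-1.0, -0.0, 0.0]]
ft_force: [-0.8, 0.1, -2.5]
grip_width: 0.0238
```

{"fn": "arm_command", "kwargs": {
  "plan": [
    [[-0.02, 0, 0, 0, 0, 0], [-0.05, 0, 0, 0, 0, 0], [-0.05, 0, 0, 0, 0, 0], [-0.05, 0, 0, 0, 0, 0]]
  ]
}}

```text
time_s: 10.0
position: [0.6426, 0.1265, 0.2961]
tool_rot: [[0.0, 0.91, 0.415], [-0.0, 0.415, -0.91], [-1.0, 0.0, 0.0]]
ft_force: [0.3, 0.4, -1.9]
grip_width: 0.0238
```

{"fn": "arm_command", "kwargs": {
  "plan": [
    [[-0.02, 0, 0, 0, 0, 0], [-0.05, 0, 0, 0, 0, 0], [-0.05, 0, 0, 0, 0, 0], [-0.05, 0, 0, 0, 0, 0]]
  ]
}}

```text
time_s: 10.4
position: [0.6426, 0.1266, 0.2974]
tool_rot: [[0.0, 0.91, 0.415], [0.0, 0.415, -0.91], [-1.0, 0.0, 0.0]]
ft_force: [-0.0, -0.0, -1.0]
grip_width: 0.0238
```

{"fn": "arm_command", "kwargs": {
  "plan": [
    [[-0.02, 0, 0, 0, 0, 0], [-0.05, 0, 0, 0, 0, 0], [-0.05, 0, 0, 0, 0, 0], [-0.05, 0, 0, 0, 0, 0]]
  ]
}}

```text
time_s: 10.8
position: [0.6426, 0.1266, 0.2986]
tool_rot: [[0.0, 0.91, 0.415], [-0.0, 0.415, -0.91], [-1.0, 0.0, 0.0]]
ft_force: [0.6, 0.5, -2.7]
grip_width: 0.0239
```

{"fn": "arm_command", "kwargs": {
  "plan": [
    [[-0.02, 0, 0, 0, 0, 0], [-0.05, 0, 0, 0, 0, 0], [-0.05, 0, 0, 0, 0, 0], [-0.05, 0, 0, 0, 0, 0]]
  ]
}}

```text
time_s: 11.2
position: [0.6426, 0.1266, 0.2999]
tool_rot: [[0.0, 0.91, 0.415], [0.0, 0.415, -0.91], [-1.0, 0.0, 0.0]]
ft_force: [-0.2, -0.5, -2.7]
grip_width: 0.0238
```

{"fn": "arm_command", "kwargs": {
  "plan": [
    [[-0.02, 0, 0, 0, 0, 0], [-0.04, 0, 0, 0, 0, 0], [-0.04, 0, 0, 0, 0, 0], [-0.04, 0, 0, 0, 0, 0]]
  ]
}}

```text
time_s: 11.6
position: [0.6426, 0.1266, 0.3008]
tool_rot: [[0.0, 0.91, 0.415], [0.0, 0.415, -0.91], [-1.0, 0.0, -0.0]]
ft_force: [0.6, 0.3, -2.1]
grip_width: 0.0242
```

{"fn": "arm_command", "kwargs": {
  "plan": [
    [[-0.02, 0, 0, 0, 0, 0], [-0.05, 0, 0, 0, 0, 0], [-0.05, 0, 0, 0, 0, 0], [-0.05, 0, 0, 0, 0, 0]]
  ]
}}

```text
time_s: 12.0
position: [0.6425, 0.1265, 0.3012]
tool_rot: [[-0.001, 0.91, 0.415], [-0.0, 0.415, -0.91], [-1.0, -0.001, -0.001]]
ft_force: [1.0, 0.7, -10.4]
grip_width: 0.024
```

Contact with the foot came at TCP z≈0.301 (force −10 N), so the pass window is about 0.298–0.301. I'm backing down to its middle.

{"fn": "arm_command", "kwargs": {
  "plan": [
    [[0.05, 0, 0, 0, 0, 0], [0.1, 0, 0, 0, 0, 0], [0.1, 0, 0, 0, 0, 0], [0.1, 0, 0, 0, 0, 0]]
  ]
}}

```text
time_s: 12.4
position: [0.6426, 0.1265, 0.3002]
tool_rot: [[0.001, 0.91, 0.415], [-0.0, 0.415, -0.91], [-1.0, 0.001, 0.0]]
ft_force: [-0.1, 0.6, -2.0]
grip_width: 0.0238
```

{"fn": "arm_command", "kwargs": {
  "plan": [
    [[0.0, 0, 0, 0, 0, 0], [0.0, 0, 0, 0, 0, 0], [0, 0, 0, 0, 0, 0]]
  ]
}}

```text
time_s: 12.7
position: [0.6426, 0.1265, 0.2997]
tool_rot: [[0.0, 0.91, 0.415], [0.0, 0.415, -0.91], [-1.0, 0.0, 0.0]]
ft_force: [0.3, -0.0, -2.6]
grip_width: 0.0235
```

{"fn": "arm_command", "kwargs": {
  "plan": [
    [[0, -0.05, 0, 0, 0, 0], [0, -0.1, 0, 0, 0, 0], [0, -0.15, 0, 0, 0, 0], [0, -0.2, 0, 0, 0, 0], [0, -0.25, 0, 0, 0, 0], [0, -0.3, 0, 0, 0, 0], [0, -0.35, 0, 0, 0, 0], [0, -0.4, 0, 0, 0, 0], [0, -0.4, 0, 0, 0, 0], [0, -0.4, 0, 0, 0, 0]]
  ]
}}

```text
time_s: 13.7
position: [0.6335, 0.1224, 0.2996]
tool_rot: [[0.0, 0.91, 0.415], [0.0, 0.415, -0.91], [-1.0, 0.0, 0.0]]
ft_force: [-0.3, -0.8, -2.2]
grip_width: 0.024
```

{"fn": "arm_command", "kwargs": {
  "plan": [
    [[0, -0.04, 0, 0, 0, 0], [0, -0.08, 0, 0, 0, 0], [0, -0.12, 0, 0, 0, 0], [0, -0.12, 0, 0, 0, 0], [0, -0.12, 0, 0, 0, 0]]
  ]
}}

```text
time_s: 14.2
position: [0.6307, 0.1211, 0.2996]
tool_rot: [[0.0, 0.91, 0.415], [-0.0, 0.415, -0.91], [-1.0, 0.0, 0.0]]
ft_force: [-0.4, 0.7, -2.0]
grip_width: 0.024
```

{"fn": "arm_command", "kwargs": {
  "plan": [
    [[0, -0.04, 0, 0, 0, 0], [0, -0.08, 0, 0, 0, 0], [0, -0.1, 0, 0, 0, 0], [0, -0.1, 0, 0, 0, 0], [0, -0.1, 0, 0, 0, 0]]
  ]
}}

```text
time_s: 14.7
position: [0.6285, 0.1201, 0.2996]
tool_rot: [[0.0, 0.91, 0.415], [0.0, 0.415, -0.91], [-1.0, 0.0, 0.0]]
ft_force: [-0.6, 0.2, -2.0]
grip_width: 0.0238
```

{"fn": "arm_command", "kwargs": {
  "plan": [
    [[0, -0.04, 0, 0, 0, 0], [0, -0.08, 0, 0, 0, 0], [0, -0.1, 0, 0, 0, 0], [0, -0.1, 0, 0, 0, 0], [0, -0.1, 0, 0, 0, 0]]
  ]
}}

```text
time_s: 15.2
position: [0.6262, 0.1191, 0.2996]
tool_rot: [[0.0, 0.91, 0.415], [0.0, 0.415, -0.91], [-1.0, 0.0, 0.0]]
ft_force: [-0.2, -0.8, -2.0]
grip_width: 0.0235
```

{"fn": "arm_command", "kwargs": {
  "plan": [
    [[0, -0.04, 0, 0, 0, 0], [0, -0.08, 0, 0, 0, 0], [0, -0.1, 0, 0, 0, 0], [0, -0.1, 0, 0, 0, 0], [0, -0.1, 0, 0, 0, 0]]
  ]
}}

```text
time_s: 15.7
position: [0.6239, 0.118, 0.2996]
tool_rot: [[0.0, 0.91, 0.415], [0.0, 0.415, -0.91], [-1.0, 0.0, 0.0]]
ft_force: [0.2, 0.4, -1.5]
grip_width: 0.024
```

{"fn": "arm_command", "kwargs": {
  "plan": [
    [[0, -0.04, 0, 0, 0, 0], [0, -0.08, 0, 0, 0, 0], [0, -0.12, 0, 0, 0, 0], [0, -0.12, 0, 0, 0, 0], [0, -0.12, 0, 0, 0, 0]]
  ]
}}

```text
time_s: 16.2
position: [0.6212, 0.1168, 0.2996]
tool_rot: [[0.0, 0.91, 0.415], [-0.0, 0.415, -0.91], [-1.0, 0.0, 0.0]]
ft_force: [-0.3, -0.1, -2.1]
grip_width: 0.0238
```

{"fn": "arm_command", "kwargs": {
  "plan": [
    [[0, -0.04, 0, 0, 0, 0], [0, -0.08, 0, 0, 0, 0], [0, -0.12, 0, 0, 0, 0], [0, -0.12, 0, 0, 0, 0], [0, -0.12, 0, 0, 0, 0]]
  ]
}}

```text
time_s: 16.7
position: [0.6184, 0.1155, 0.2996]
tool_rot: [[0.0, 0.91, 0.415], [-0.0, 0.415, -0.91], [-1.0, 0.0, 0.0]]
ft_force: [-0.3, 0.6, -2.5]
grip_width: 0.0239
```

{"fn": "arm_command", "kwargs": {
  "plan": [
    [[0, -0.06, 0, 0, 0, 0], [0, -0.12, 0, 0, 0, 0], [0, -0.18, 0, 0, 0, 0], [0, -0.24, 0, 0, 0, 0], [0, -0.3, 0, 0, 0, 0], [0, -0.3, 0, 0, 0, 0]]
  ]
}}

```text
time_s: 17.3
position: [0.6115, 0.1124, 0.2997]
tool_rot: [[0.0, 0.91, 0.415], [-0.0, 0.415, -0.91], [-1.0, 0.0, 0.0]]
ft_force: [-0.6, -0.2, -1.6]
grip_width: 0.0238
```

{"fn": "arm_command", "kwargs": {
  "plan": [
    [[0, -0.12, 0, 0, 0, 0], [0, -0.28, 0, 0, 0, 0], [0, -0.46, 0, 0, 0, 0], [0, -0.66, 0, 0, 0, 0], [0, -0.86, 0, 0, 0, 0], [0, -1.06, 0, 0, 0, 0], [0, -1.26, 0, 0, 0, 0], [0, -1.46, 0, 0, 0, 0], [0, -1.6, 0, 0, 0, 0], [0, -1.6, 0, 0, 0, 0]]
  ]
}}

```text
time_s: 18.3
position: [0.5749, 0.0957, 0.2998]
tool_rot: [[0.0, 0.91, 0.415], [-0.0, 0.415, -0.91], [-1.0, 0.0, 0.0]]
ft_force: [-0.2, -0.8, -2.2]
grip_width: 0.0239
```

{"fn": "arm_command", "kwargs": {
  "plan": [
    [[0, -0.12, 0, 0, 0, 0], [0, -0.28, 0, 0, 0, 0], [0, -0.46, 0, 0, 0, 0], [0, -0.66, 0, 0, 0, 0], [0, -0.8, 0, 0, 0, 0], [0, -0.9, 0, 0, 0, 0], [0, -0.9, 0, 0, 0, 0], [0, -0.9, 0, 0, 0, 0], [0, -0.9, 0, 0, 0, 0]]
  ]
}}

```text
time_s: 19.2
position: [0.5549, 0.0865, 0.2995]
tool_rot: [[0.0, 0.91, 0.415], [0.0, 0.415, -0.91], [-1.0, 0.0, -0.0]]
ft_force: [-0.3, -0.5, -2.4]
grip_width: 0.0237
```

Run:
```python
from h import *
s=snap('scene','scene5'); o=sensors.observe(); print(o['position'],o['ft_force'],o['grip_width'])
k=lambda d,b,w,h:cv2.resize(np.clip((d['img'][b[1]:b[3],b[0]:b[2],::-1].astype(float))*1.6,0,255).astype(np.uint8),(w,h),interpolation=cv2.INTER_NEAREST)
cv2.imwrite('pics/crop5.png',k(s,(170,130,330,250),800,600))
```

```text
[0.55487697 0.08652664 0.29952541] [ 0.03582099 -0.24915727 -0.98077113] 0.02373605469047837
```

View pics/crop5.png

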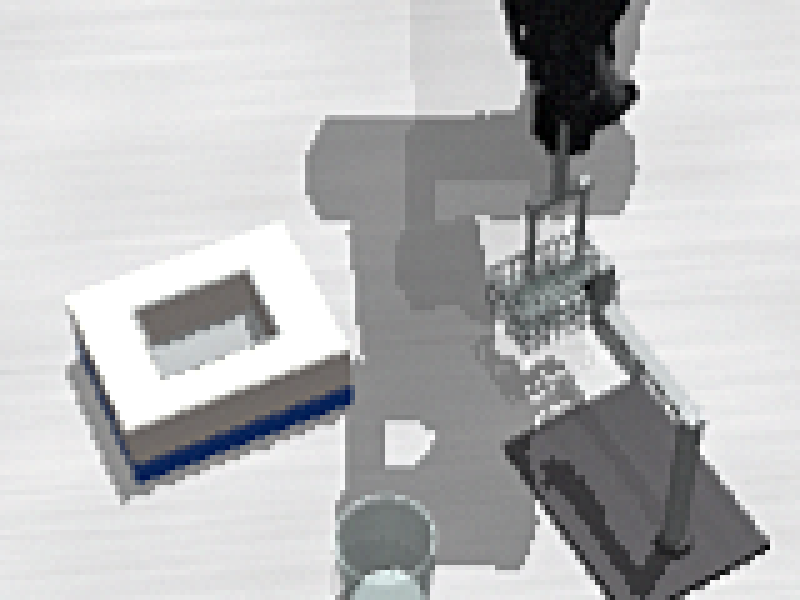

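The basket is off and hanging upright, around crop (550,290), with the well at (205,320). I'll firm the grip, then carry slowly over the well, raising it 15 mm and turning 4.8°.

{"fn": "arm_command", "kwargs": {
  "plan": [
    [[-0.1, 0, 0, 0, 0, 0], [-0.3, -0.06, 0.1, 0, 0, 0], [-0.5, -0.15, 0.28, 0.05, 0, 0], [-0.6, -0.3, 0.52, 0.1, 0, 0], [-0.6, -0.46, 0.82, 0.15, 0, 0], [-0.6, -0.64, 1.14, 0.2, 0, 0], [-0.6, -0.82, 1.46, 0.25, 0, 0], [-0.6, -1.0, 1.78, 0.3, 0, 0], [-0.6, -1.18, 2.1, 0.35, 0, 0], [-0.6, -1.36, 2.42, 0.4, 0, 0]]
  ],
  "newtons": 40
}}

```text
time_s: 20.25
position: [0.5489, 0.0165, 0.3145]
tool_rot: [[-0.0, 0.927, 0.376], [0.0, 0.376, -0.927], [-1.0, -0.0, -0.0]]
ft_force: [0.8, 0.1, -2.1]
grip_width: 0.0231
```

{"fn": "arm_command", "kwargs": {
  "plan": [
    [[0, -0.18, 0.32, 0.03, 0, 0], [0, -0.36, 0.64, 0.06, 0, 0], [0, -0.54, 0.96, 0.1, 0, 0], [0, -0.72, 1.28, 0.14, 0, 0], [0, -0.9, 1.6, 0.18, 0, 0], [0, -1.08, 1.92, 0.22, 0, 0], [0, -1.26, 2.24, 0.26, 0, 0], [0, -1.44, 2.56, 0.3, 0, 0], [0, -1.62, 2.88, 0.35, 0, 0], [0, -1.8, 3.2, 0.4, 0, 0]]
  ]
}}

```text
time_s: 21.25
position: [0.5373, -0.0745, 0.3146]
tool_rot: [[0.0, 0.941, 0.337], [0.0, 0.337, -0.941], [-1.0, 0.0, -0.0]]
ft_force: [0.1, -0.0, -1.8]
grip_width: 0.0238
```

{"fn": "arm_command", "kwargs": {
  "plan": [
    [[0, -0.14, 0.34, 0, 0, 0], [0, -0.28, 0.68, 0, 0, 0], [0, -0.42, 1.02, 0, 0, 0], [0, -0.56, 1.36, 0, 0, 0], [0, -0.7, 1.7, 0, 0, 0], [0, -0.84, 2.04, 0, 0, 0], [0, -0.97, 2.36, 0, 0, 0], [0, -1.08, 2.64, 0, 0, 0], [0, -1.18, 2.88, 0, 0, 0], [0, -1.25, 3.06, 0, 0, 0]]
  ]
}}

```text
time_s: 22.25
position: [0.5338, -0.1568, 0.3145]
tool_rot: [[-0.0, 0.941, 0.337], [0.0, 0.337, -0.941], [-1.0, -0.0, -0.0]]
ft_force: [-0.4, 0.4, -2.3]
grip_width: 0.0236
```

{"fn": "arm_command", "kwargs": {
  "plan": [
    [[0, -0.05, 0.1, 0, 0, 0], [0, -0.06, 0.14, 0, 0, 0], [0, -0.06, 0.14, 0, 0, 0], [0, -0.06, 0.14, 0, 0, 0], [0, -0.06, 0.14, 0, 0, 0], [0, -0.06, 0.14, 0, 0, 0], [0, -0.06, 0.14, 0, 0, 0]]
  ]
}}

```text
time_s: 22.95
position: [0.5336, -0.16, 0.3146]
tool_rot: [[0.0, 0.941, 0.338], [0.0, 0.338, -0.941], [-1.0, 0.0, -0.0]]
ft_force: [-0.1, 1.0, -1.8]
grip_width: 0.0234
```

Run:
```python
from h import *
s=snap('scene','scene6'); t=snap('top','top6'); o=sensors.observe(); print(o['position'],o['tool_rot'][:2,1],o['ft_force'],o['grip_width'])
k=lambda d,b,w,h,g:cv2.resize(np.clip((d['img'][b[1]:b[3],b[0]:b[2],::-1].astype(float))*g,0,255).astype(np.uint8),(w,h),interpolation=cv2.INTER_NEAREST)
o=np.zeros((560,800,3),np.uint8); o[:,:504]=k(s,(178,165,241,235),504,560,1.2); o[:430,510:795]=k(t,(265,180,322,266),285,430,2)
cv2.imwrite('pics/crop6.png',o)
```

```text
[ 0.53357611 -0.16004408  0.31456222] [0.94129133 0.33759537] [ 0.60089     0.30332485 -1.47511618] 0.023464615592712203
```

View pics/crop6.png

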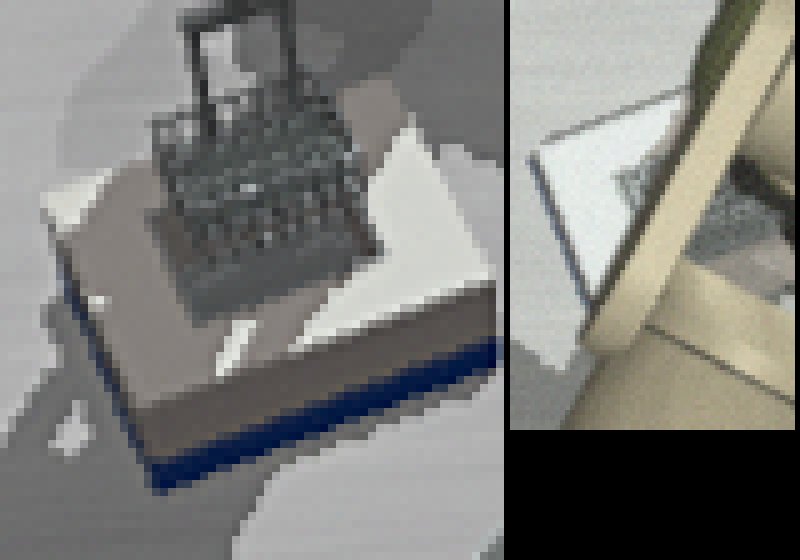

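Run:
```python
from h import *
s=np.load('pics/scene6.npy',allow_pickle=True).item()
def box(c,yaw,w,l,z):
    a=np.radians(yaw); R=np.array([[np.cos(a),-np.sin(a)],[np.sin(a),np.cos(a)]])
    return np.array([[*(R@np.array([i*w/2,j*l/2])+c),z] for i,j in((-1,-1),(-1,1),(1,1),(1,-1))])
im=cv2.resize(np.clip(s['img'][165:235,178:241,::-1].astype(float)*1.3,0,255).astype(np.uint8),(630,700)[::1],interpolation=cv2.INTER_CUBIC)[:, :]
cr=lambda P:(proj(s,P)-[178,165]+.5)*10
def dr(P,col): cv2.polylines(im,[np.round(cr(P)).astype(int)],True,col,1)
c=[.5336,-.16]; b=[.5335,-.162]
dr(box(c,19.7,.056,.080,.148),(0,0,255)); dr(box(c,19.7,.056,.080,.108),(0,255,255))
dr(box(b,19.7,.064,.088,.07),(0,255,0)); dr(box(b,19.7,.130,.170,.07),(255,0,0))
a=np.radians(19.7); yv=np.array([-np.sin(a),np.cos(a)])
e=[[*(np.array(c)+yv*k*.021),.232] for k in(-1,1)]; cv2.line(im,*[tuple(int(v) for v in p) for p in np.round(cr(e))],(255,0,255),1)
cv2.imwrite('pics/ov6.png',im[:600])
```

```text
(no output)
```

View pics/ov6.png

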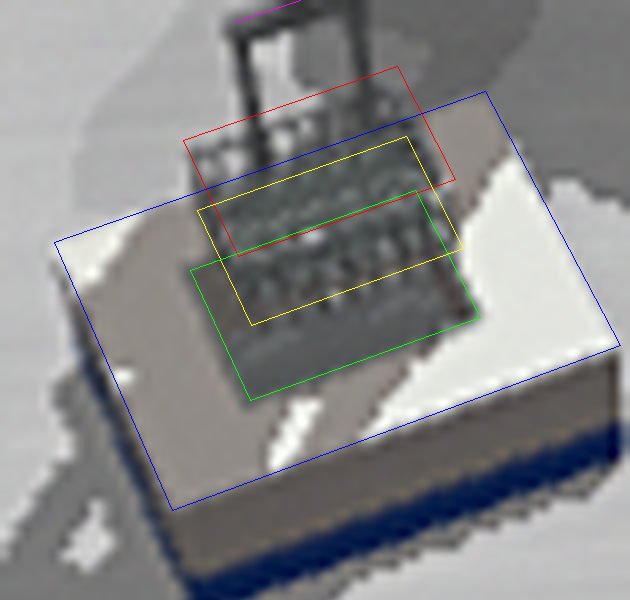

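Overlay: the bath and well predictions fit. The basket sits about 2–3 mm to the +y side, so I'll correct that, lower to just above the rim, and check again.

{"fn": "arm_command", "kwargs": {
  "plan": [
    [[0.05, -0.01, 0.03, 0, 0, 0], [0.15, -0.02, 0.06, 0, 0, 0], [0.3, -0.035, 0.095, 0, 0, 0], [0.45, -0.035, 0.095, 0, 0, 0], [0.6, -0.035, 0.095, 0, 0, 0], [0.75, -0.035, 0.095, 0, 0, 0], [0.9, -0.035, 0.095, 0, 0, 0], [1.05, -0.035, 0.095, 0, 0, 0], [1.15, -0.035, 0.095, 0, 0, 0], [1.2, -0.035, 0.095, 0, 0, 0]]
  ]
}}

```text
time_s: 24.05
position: [0.5335, -0.1626, 0.2843]
tool_rot: [[-0.0, 0.941, 0.338], [0.0, 0.338, -0.941], [-1.0, -0.0, -0.0]]
ft_force: [-0.3, -0.0, -1.5]
grip_width: 0.0236
```

{"fn": "arm_command", "kwargs": {
  "plan": [
    [[0, 0, 0, 0, 0, 0], [0, 0, 0, 0, 0, 0], [0, 0, 0, 0, 0, 0], [0, 0, 0, 0, 0, 0], [0, 0, 0, 0, 0, 0]]
  ]
}}

```text
time_s: 24.55
position: [0.5336, -0.1626, 0.2847]
tool_rot: [[0.0, 0.941, 0.338], [-0.0, 0.338, -0.941], [-1.0, 0.0, 0.0]]
ft_force: [0.5, -0.9, -2.9]
grip_width: 0.0233
```

```bash
cat > ov.py <<'E'
from h import *
import sys
n=sys.argv[1]; s=snap('scene','s'+n); o=sensors.observe(); p=o['position']; print(p,o['ft_force'],o['grip_width'])
def box(c,yaw,w,l,z):
    a=np.radians(yaw); R=np.array([[np.cos(a),-np.sin(a)],[np.sin(a),np.cos(a)]])
    return np.array([[*(R@np.array([i*w/2,j*l/2])+c),z] for i,j in((-1,-1),(-1,1),(1,1),(1,-1))])
im0=cv2.resize(np.clip(s['img'][165:225,178:241,::-1].astype(float)*1.6,0,255).astype(np.uint8),None,fx=6.3,fy=10,interpolation=cv2.INTER_CUBIC)
im=cv2.resize(np.clip(s['img'][172:232,185:225,::-1].astype(float)*1.6,0,255).astype(np.uint8),None,fx=10,fy=10,interpolation=cv2.INTER_CUBIC)
raw=im.copy(); cr=lambda P:(proj(s,P)-[185,172]+.5)*10
def dr(P,col): cv2.polylines(im,[np.round(cr(P)).astype(int)],True,col,1)
c=p[:2]; z=p[2]-.2094; b=[.5335,-.162]
dr(box(c,19.7,.056,.080,z+.04),(0,0,255)); dr(box(c,19.7,.056,.080,z),(0,255,255)); dr(box(b,19.7,.064,.088,.07),(0,255,0))
cv2.imwrite(f'pics/ov{n}.png',np.hstack([raw,im]))
E
python3 ov.py 7
```

```text
[ 0.53357037 -0.16263093  0.28460625] [ 0.19389294  0.00979718 -1.83668628] 0.023072019221783268
```

View pics/ov7.png

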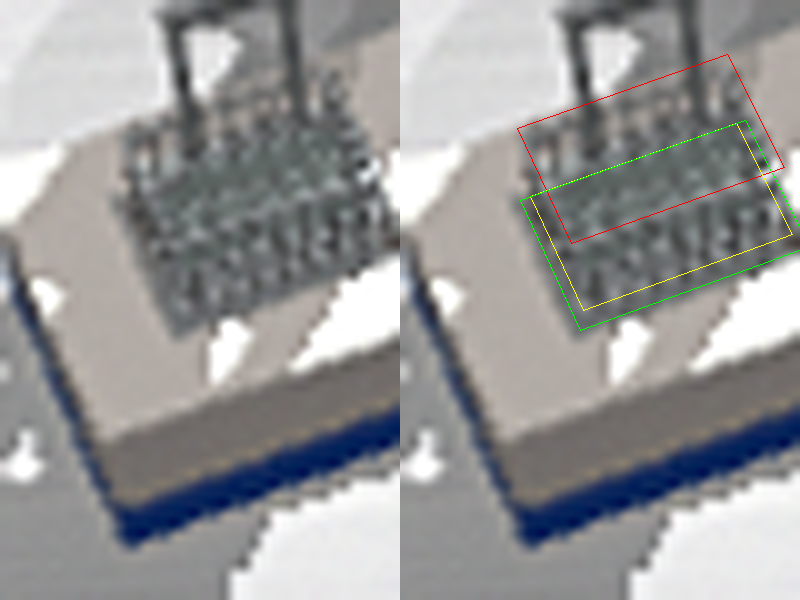

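Well's left corner is at (118,195) and the basket's bottom edge is just inside it, still biased ~2 mm to +y. I'll shift 2 mm and feel my way in.

{"fn": "arm_command", "kwargs": {
  "plan": [
    [[0, 0, 0.04, 0, 0, 0], [0.02, 0, 0.08, 0, 0, 0], [0.06, 0, 0.08, 0, 0, 0], [0.08, 0, 0.08, 0, 0, 0], [0.08, 0, 0.08, 0, 0, 0], [0.08, 0, 0.08, 0, 0, 0]]
  ]
}}

```text
time_s: 25.2
position: [0.5342, -0.1645, 0.2826]
tool_rot: [[-0.0, 0.941, 0.338], [-0.0, 0.338, -0.941], [-1.0, -0.0, 0.0]]
ft_force: [0.2, -0.1, -2.6]
grip_width: 0.0235
```

{"fn": "arm_command", "kwargs": {
  "plan": [
    [[0.03, 0, 0, 0, 0, 0], [0.06, 0, 0, 0, 0, 0], [0.06, 0, 0, 0, 0, 0], [0.06, 0, 0, 0, 0, 0]]
  ]
}}

```text
time_s: 25.6
position: [0.5342, -0.1645, 0.281]
tool_rot: [[-0.0, 0.941, 0.338], [0.0, 0.338, -0.941], [-1.0, -0.0, -0.0]]
ft_force: [1.0, 0.1, -2.5]
grip_width: 0.0233
```

{"fn": "arm_command", "kwargs": {
  "plan": [
    [[0.03, 0, 0, 0, 0, 0], [0.06, 0, 0, 0, 0, 0], [0.06, 0, 0, 0, 0, 0], [0.06, 0, 0, 0, 0, 0]]
  ]
}}

```text
time_s: 26.0
position: [0.5342, -0.1645, 0.2796]
tool_rot: [[-0.0, 0.941, 0.338], [-0.0, 0.338, -0.941], [-1.0, -0.0, -0.0]]
ft_force: [0.3, 0.3, -1.5]
grip_width: 0.0236
```

{"fn": "arm_command", "kwargs": {
  "plan": [
    [[0.03, 0, 0, 0, 0, 0], [0.06, 0, 0, 0, 0, 0], [0.06, 0, 0, 0, 0, 0], [0.06, 0, 0, 0, 0, 0]]
  ]
}}

```text
time_s: 26.4
position: [0.5342, -0.1645, 0.278]
tool_rot: [[-0.0, 0.941, 0.338], [0.0, 0.338, -0.941], [-1.0, -0.0, -0.0]]
ft_force: [-0.2, 0.3, -1.9]
grip_width: 0.0238
```

{"fn": "arm_command", "kwargs": {
  "plan": [
    [[0.03, 0, 0, 0, 0, 0], [0.06, 0, 0, 0, 0, 0], [0.06, 0, 0, 0, 0, 0], [0.06, 0, 0, 0, 0, 0]]
  ]
}}

```text
time_s: 26.8
position: [0.5342, -0.1645, 0.2765]
tool_rot: [[-0.0, 0.941, 0.338], [0.0, 0.338, -0.941], [-1.0, -0.0, -0.0]]
ft_force: [-0.7, 0.3, -1.9]
grip_width: 0.0234
```

{"fn": "arm_command", "kwargs": {
  "plan": [
    [[0.03, 0, 0, 0, 0, 0], [0.06, 0, 0, 0, 0, 0], [0.06, 0, 0, 0, 0, 0], [0.06, 0, 0, 0, 0, 0]]
  ]
}}

```text
time_s: 27.2
position: [0.5342, -0.1645, 0.2751]
tool_rot: [[-0.0, 0.941, 0.338], [-0.0, 0.338, -0.941], [-1.0, -0.0, -0.0]]
ft_force: [0.7, 0.2, -1.6]
grip_width: 0.0235
```

{"fn": "arm_command", "kwargs": {
  "plan": [
    [[0.03, 0, 0, 0, 0, 0], [0.07, 0, 0, 0, 0, 0], [0.12, 0, 0, 0, 0, 0], [0.12, 0, 0, 0, 0, 0], [0.12, 0, 0, 0, 0, 0]]
  ]
}}

```text
time_s: 27.7
position: [0.5342, -0.1645, 0.272]
tool_rot: [[-0.0, 0.941, 0.338], [0.0, 0.338, -0.941], [-1.0, -0.0, -0.0]]
ft_force: [-0.3, 0.9, -1.8]
grip_width: 0.0237
```

{"fn": "arm_command", "kwargs": {
  "plan": [
    [[0.05, 0, 0, 0, 0, 0], [0.12, 0, 0, 0, 0, 0], [0.19, 0, 0, 0, 0, 0], [0.26, 0, 0, 0, 0, 0], [0.33, 0, 0, 0, 0, 0], [0.4, 0, 0, 0, 0, 0], [0.4, 0, 0, 0, 0, 0], [0.4, 0, 0, 0, 0, 0]]
  ]
}}

```text
time_s: 28.5
position: [0.5343, -0.1645, 0.2621]
tool_rot: [[0.0, 0.941, 0.338], [-0.0, 0.338, -0.941], [-1.0, 0.0, 0.0]]
ft_force: [-0.3, 0.5, -1.6]
grip_width: 0.0232
```

Free. Continuing.

{"fn": "arm_command", "kwargs": {
  "plan": [
    [[0.05, 0, 0, 0, 0, 0], [0.12, 0, 0, 0, 0, 0], [0.2, 0, 0, 0, 0, 0], [0.28, 0, 0, 0, 0, 0], [0.36, 0, 0, 0, 0, 0], [0.44, 0, 0, 0, 0, 0], [0.52, 0, 0, 0, 0, 0], [0.6, 0, 0, 0, 0, 0], [0.6, 0, 0, 0, 0, 0], [0.6, 0, 0, 0, 0, 0]]
  ]
}}

```text
time_s: 29.5
position: [0.5342, -0.1645, 0.2471]
tool_rot: [[-0.0, 0.941, 0.338], [0.0, 0.338, -0.941], [-1.0, -0.0, -0.0]]
ft_force: [0.2, -0.2, -1.6]
grip_width: 0.0237
```

```bash
python3 ov.py 8
```

```text
[ 0.53427375 -0.16452802  0.24716061] [-0.04889827 -0.00871234 -1.59250487] 0.0231876117076852
```

View pics/ov8.png

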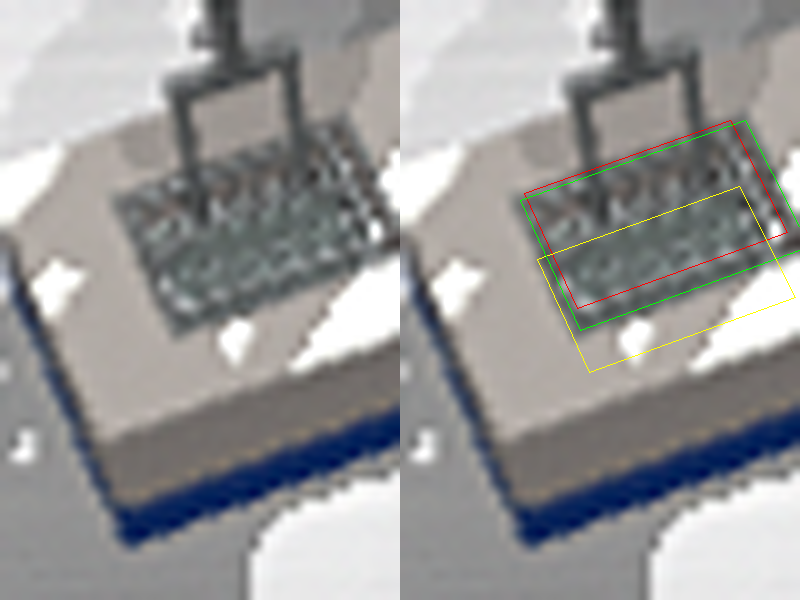

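The basket is inside the well, with its rim at the housing's top. Lowering 8 mm more, then feeling for the floor.

{"fn": "arm_command", "kwargs": {
  "plan": [
    [[0.05, 0, 0, 0, 0, 0], [0.11, 0, 0, 0, 0, 0], [0.17, 0, 0, 0, 0, 0], [0.23, 0, 0, 0, 0, 0], [0.28, 0, 0, 0, 0, 0], [0.32, 0, 0, 0, 0, 0], [0.32, 0, 0, 0, 0, 0], [0.32, 0, 0, 0, 0, 0]]
  ]
}}

```text
time_s: 30.35
position: [0.5342, -0.1645, 0.2391]
tool_rot: [[0.0, 0.941, 0.338], [-0.0, 0.338, -0.941], [-1.0, 0.0, 0.0]]
ft_force: [-0.0, 0.6, -1.1]
grip_width: 0.0232
```

{"fn": "arm_command", "kwargs": {
  "plan": [
    [[0.03, 0, 0, 0, 0, 0], [0.06, 0, 0, 0, 0, 0], [0.06, 0, 0, 0, 0, 0], [0.06, 0, 0, 0, 0, 0]]
  ]
}}

```text
time_s: 30.75
position: [0.5342, -0.1645, 0.2376]
tool_rot: [[-0.0, 0.941, 0.338], [0.0, 0.338, -0.941], [-1.0, -0.0, -0.0]]
ft_force: [-0.4, -0.6, -1.4]
grip_width: 0.0234
```

{"fn": "arm_command", "kwargs": {
  "plan": [
    [[0.03, 0, 0, 0, 0, 0], [0.06, 0, 0, 0, 0, 0], [0.06, 0, 0, 0, 0, 0], [0.06, 0, 0, 0, 0, 0]]
  ]
}}

```text
time_s: 31.15
position: [0.5342, -0.1645, 0.236]
tool_rot: [[-0.0, 0.941, 0.338], [-0.0, 0.338, -0.941], [-1.0, -0.0, -0.0]]
ft_force: [-0.5, -0.2, -1.7]
grip_width: 0.0235
```

{"fn": "arm_command", "kwargs": {
  "plan": [
    [[0.02, 0, 0, 0, 0, 0], [0.045, 0, 0, 0, 0, 0], [0.045, 0, 0, 0, 0, 0], [0.045, 0, 0, 0, 0, 0]]
  ]
}}

```text
time_s: 31.55
position: [0.5342, -0.1645, 0.2349]
tool_rot: [[-0.0, 0.941, 0.338], [-0.0, 0.338, -0.941], [-1.0, -0.0, -0.0]]
ft_force: [1.3, 1.2, -1.9]
grip_width: 0.0235
```

{"fn": "arm_command", "kwargs": {
  "plan": [
    [[0.02, 0, 0, 0, 0, 0], [0.04, 0, 0, 0, 0, 0], [0.04, 0, 0, 0, 0, 0], [0.04, 0, 0, 0, 0, 0]]
  ]
}}

```text
time_s: 31.95
position: [0.5343, -0.1647, 0.2347]
tool_rot: [[0.001, 0.941, 0.338], [-0.001, 0.338, -0.941], [-1.0, 0.001, 0.001]]
ft_force: [-0.8, -1.1, 5.7]
grip_width: 0.0238
```

The floor was felt at z≈0.2347, where predicted. I'll relieve the pressure, then open.

{"fn": "arm_command", "kwargs": {
  "plan": [
    [[-0.02, 0, 0, 0, 0, 0], [-0.025, 0, 0, 0, 0, 0], [-0.025, 0, 0, 0, 0, 0], [-0.025, 0, 0, 0, 0, 0]]
  ],
  "newtons": 20
}}

```text
time_s: 32.35
position: [0.5343, -0.1646, 0.2347]
tool_rot: [[0.0, 0.941, 0.338], [-0.0, 0.338, -0.941], [-1.0, 0.0, 0.0]]
ft_force: [-1.2, -0.7, 4.2]
grip_width: 0.0235
```

{"fn": "arm_command", "kwargs": {
  "plan": [
    [[0, 0, 0, 0, 0, 0], [0, 0, 0, 0, 0, 0], [0, 0, 0, 0, 0, 0], [0, 0, 0, 0, 0, 0], [0, 0, 0, 0, 0, 0], [0, 0, 0, 0, 0, 0], [0, 0, 0, 0, 0, 0], [0, 0, 0, 0, 0, 0]]
  ],
  "jaw": 0
}}

```text
time_s: 33.15
position: [0.5342, -0.1645, 0.2346]
tool_rot: [[0.0, 0.941, 0.338], [0.0, 0.338, -0.941], [-1.0, 0.0, -0.0]]
ft_force: [-0.2, 0.3, 0.6]
grip_width: 0.0855
```

Released. Retreating straight up, then checking.

{"fn": "arm_command", "kwargs": {
  "plan": [
    [[-0.2, 0, 0, 0, 0, 0], [-0.6, 0, 0, 0, 0, 0], [-1.2, 0, 0, 0, 0, 0], [-1.8, 0, 0, 0, 0, 0], [-2.4, 0, 0, 0, 0, 0], [-3, 0, 0, 0, 0, 0], [-3.6, 0, 0, 0, 0, 0], [-4, 0, 0, 0, 0, 0], [-4, 0, 0, 0, 0, 0], [-4, 0, 0, 0, 0, 0]]
  ]
}}

```text
time_s: 34.15
position: [0.5341, -0.1645, 0.3343]
tool_rot: [[-0.0, 0.941, 0.338], [0.0, 0.338, -0.941], [-1.0, -0.0, -0.0]]
ft_force: [-0.5, 0.5, 0.7]
grip_width: 0.0856
```

Run:
```python
from h import *
s=snap('scene','s9'); o=sensors.observe(); print(o['position'],o['ft_force'],o['time_s'])
im=np.clip(s['img'][120:240,170:330,::-1].astype(float)*1.5,0,255).astype(np.uint8)
cv2.imwrite('pics/c9.png',cv2.resize(im,(800,600),interpolation=cv2.INTER_CUBIC))
```

```text
[ 0.53407354 -0.16441431  0.33394965] [-0.38277122 -0.7985288  -0.44047403] 34.2
```

View pics/c9.png

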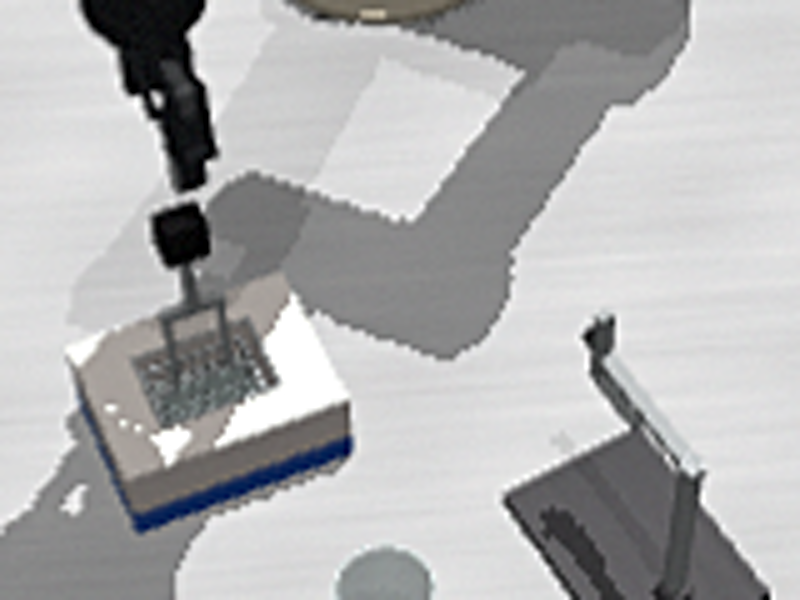

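The basket stands upright in the well, with the block at (180,235). The gripper is clear above it, and the beaker and stand are unmoved. Handing in.

```bash
python3 -c "
from rig import workorder; print(workorder.close_job())"
```

```text
the job is handed in; nothing more can be done
None
```

The basket is off the hook and standing in the well of the rinse bath, released. I handed the job in at about 34 s; no verdict was reported.

- **Unhooking:** I gripped the block at 20 N and raised it in steps of about 1 mm. At a lift of about 41.6 mm the lower bar met the foot, and the highest force read at a step's end was about 10 N. I backed down about 1.5 mm to the middle of the window, and it drew out along the arm with no contact felt.
- **Placing:** I carried it slowly, shifted about 4 mm in total to centre it over the well, and lowered it in steps. No side contact was felt on the way in. The floor was felt at TCP z of 0.2347 m against 0.2344 m predicted, with about 6 N on the tool, and I eased the pressure before opening.

**Last checks:** The final picture shows the basket upright in the well with the gripper clear above it. The force readings are back to noise level. The beaker and stand look unmoved. The bottle and rack were outside that picture, but the arm never went near them at a low height.

**Disagreements:** The two cameras differed by 3–6 mm sideways. I relied on the scene camera, because it matched the position of the fingertips. Before the well, the basket also looked up to 3 mm lower or nearer than predicted, but the floor contact showed no such offset in height.

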